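# Stack the circuit board and the cover on the standoffs

### The arm

A 6-joint arm with a two-finger parallel gripper is mounted at the origin on the work surface. World frame = base frame: x ahead of the robot, y to its left, z up, the work surface at z = 0. Lengths are in m, angles in rad, forces in N, time in s.
With the tool pointing down it reaches from about 0.25 to 0.775 m from the base axis. Payload 4 kg.
Tool frame: the origin (TCP) lies midway between the tips of the shut fingers; the grasp point (between the pads) lies 19 mm behind it; z points along the fingers, y is the direction in which the jaws open and shut (so a half turn about z gives the same grasp; the last joint's range is limited). The gripper opens to 94 mm and grips with 3 to 60 N. Pads are 16 mm wide; open, the fingers measure 119 mm over their backs; the gripper's body (75 mm by 177 mm) begins 78 mm behind the grasp point.
Start: joints at [-1.37, 0.087, 1.371, -0, 1.684, -0.103], TCP at [0.165, -0.525, 0.206] pointing down, gripper open.
Joint ranges: [-3.1, 3.1], [-0.76, 2.03], [0.27, 2.55], [-1.08, 4.22], [0.17, 2.65], [-2.57, 2.57]. Speed limits (rad/s): [2.79, 2.79, 3.14, 3.14, 3.14, 3.14].

### API

Orientations are given as [roll, pitch, yaw] about the fixed x, y, z axes, in that order (R = Rz(yaw) Ry(pitch) Rx(roll)).
In Python, from bench import get_obs, snapshot, ticket gives the robot as it stands.
- The arm moves only by the shell command python3 -m creep 'ROWS' [OPENING]. ROWS is JSON, a list that holds one entry, the list of rows, each a list of 4 numbers: the shift along the tool's x, y, z in mm, then the turn about the tool's z in degrees. A call has 1 to 8 rows; each row shifts and turns the commanded pose from where the row before left it, along the tool's axes as they then stand; what a row does not reach is not made up. A row lasts 1/8 s, in which the tool goes at most 62.5 mm and 10.7 degrees, less where a joint would pass 70% of its speed; a pose out of reach is approached as far as the arm can. A call with a gripper value outside its range is refused whole. OPENING is the opening, from 0 (shut) to 1 (fully open), set as the call begins (- or left out, the last holds). The fingers move at their own pace and stop on an object; the grip force is fixed at half the most. Time passes only in rows, so rows that do not move let the fingers close. It gives the time, the measured TCP pose, the force and the opening at its end, in the units of the state.
- get_obs(): the state, without advancing time (a new reading comes with each control period).
- snapshot(name): name is "side" or "top" or "wrist"; returns a dict with "color" (420x560x3 uint8, red, green, blue), "depth" (420x560 float32, m along the optical axis (not along the pixel's ray), 0 where there is no reading), "fx", "fy", "cx", "cy" (pixels), "extrinsics" (4x4, takes a point from world to camera coordinates). Camera axes: x right, y down, z forward; pixel columns grow to the right and rows downward; lengths in m; the calibration is good to about 2 mm. A picture is of the moment at which its call begins.
- ticket.close_job(): hands the job in, once; it reports no verdict.
The state is a dict: "time": time; "joint_positions": joint angles; "qvel": joint speeds; "joint_torque": joint torques, N m; "tool_pos": TCP position; "ee_rot": TCP orientation; "wrist_force": force on the tool from outside, world axes, zero at the start; "wrist_torque": the same for the moment, N m; "width": finger opening in m.
Only numpy, scipy, OpenCV 4.12 (cv2) and the standard library are available. Lean on these libraries where they do the work, as an engineer would, in place of code of your own. Each camera call takes 0.05 s, during which the arm holds its last target. There are 200 camera calls.

### The job

Assemble the small unit: lower the circuit board over the four stepped posts of the dark grey chassis until it lies flat on their wide feet, then lower the cover plate (the one with the black handle) over the thin pins on top of the same posts until it lies flat on the upper steps, above the board. Lower both plates down, do not drop them, let go of them, and leave the other things on the bench where they are.

Things in the scene. Friction and masses are not known exactly. Their poses are not given: they have to be found in the camera images.
- chassis: dark grey steel base plate, fixed, 170 mm along its x, 130 along its y, 8 thick; origin at the centre of its underside, 2 mm above the bench top (on a mat); z up. Four stepped metal posts at x = +-50, y = +-33 mm. A black terminal strip 18 mm high at the +x end is clear of the plates. Plates may go on either way round (half a turn).
- posts_top (a point): midpoint between the four pin tips, 78 mm above the chassis origin. Each post: a foot 24 mm across up to 20 mm above the chassis origin (the board lies on it), a shank 12 mm across from 20 to 60 mm (the cover lies on its top), then a pin 5 mm across from 60 to 78 mm, its last 6 mm tapering to a point
- board_sink (a point): centre of the finned aluminium heat sink in the middle of the loose dark green circuit board: over the board's centre, 19 mm above its underside; z up. The sink is 50 mm along the board's x, 30 mm along y (the width to grip), from 4 to 34 mm above the underside. When the board is seated the point is 39 mm above the chassis origin
- board: the same circuit board, 130 mm along its x, 95 along y, 4 thick, about 0.22 kg, at first flat on the mat; origin at the centre of its underside. Four through holes 16 mm across at x = +-50, y = +-33 mm. Black parts up to 16 mm above its top face near both short ends; beside the heat sink (+-y) it is bare
- cover_bar (a point): centre of the bar of the black bridge handle on the loose aluminium cover plate: over the plate's centre, 36 mm above its underside; z up. The bar is 70 mm along the plate's x, 14 mm wide along y (the width to grip), from 30 to 42 mm above the underside, on two legs at x = +-30 mm. When the cover is seated the point is 96 mm above the chassis origin
- cover: the same cover plate, 130 mm along its x, 95 along y, 4 thick, about 0.25 kg, at first flat on the mat; origin at the centre of its underside. Four through holes 8 mm across at x = +-50, y = +-33 mm
- screwdriver_grip (a point): a screwdriver lying flat, 180 mm long; the point is in its handle
- wrench_grip (a point): an open-ended spanner lying flat, 150 mm long; the point is in its handle
- glue_mid (a point): a yellow glue bottle standing, 44 mm across, 120 mm tall; the point is half-way up
- mug_mid (a point): a white mug, 76 mm across without its handle, 85 mm tall; the point is half-way up
- jar_mid (a point): a small glass jar, 40 mm across, 45 mm tall; the point is half-way up
- tape: a roll of tape lying flat, 64 mm across, 19 mm tall; the origin is the centre of its underside
- coil_mid (a point): a small transformer, iron with a copper winding, 45 x 56 mm, 36 mm tall; the point is half-way up

How it is judged:
By the outcome, as a careful person would: the job done as asked, in the order asked, and still so for the second after the job is handed in, with the robot touching nothing.
It also fails if it takes over 72 s, if anything falls off the work surface, if the arm or the gripper's body presses on something with over 40 N, if the wrist force passes 120 N, or if a joint passes its speed limit or range.

## Working session

There is one attempt and no reset: what is moved stays moved. The work goes in short steps, Python scripts to look and compute and a shell command to move; the robot and the scene stay as the last step left them, time stands still between calls to the robot, and variables do not carry over. Pictures are saved under pics/ and viewed, on a budget of 10 in all, crops included, one or two more only if the job needs it, and the job is handed in when it is done.

```bash
mkdir -p pics; ls
python3 - <<'E'
from bench import *
import cv2,numpy as np,json
o=get_obs();print(o['time'],o['tool_pos'],o['ee_rot'],o['width'])
ims=[]
for n in ["top","side"]:
    s=snapshot(n);np.savez(f'pics/{n}0.npz',**s)
    print(n,s['fx'],s['cx'],s['cy'],np.round(s['extrinsics'],3).tolist())
    cv2.imwrite(f'pics/{n}0.png',s['color'][:,:,::-1])
E
```

```text
pics
0.0 [ 0.16439998 -0.52428408  0.20431841] [-3.13942447e+00 -1.84368485e-04  3.03810280e-01] 0.09409103454778539
top 383.25386392057 279.7500899654693 206.56085574316361 [[-0.023, -0.999, -0.028, 0.104], [-0.996, 0.025, -0.087, 0.584], [0.088, 0.026, -0.996, 1.094], [0.0, 0.0, 0.0, 1.0]]
side 484.59931160038906 278.3781876241919 210.03550924092605 [[-0.877, -0.48, 0.009, 0.543], [-0.269, 0.474, -0.839, 0.182], [0.399, -0.738, -0.544, 0.998], [0.0, 0.0, 0.0, 1.0]]
```

View pics/top0.png

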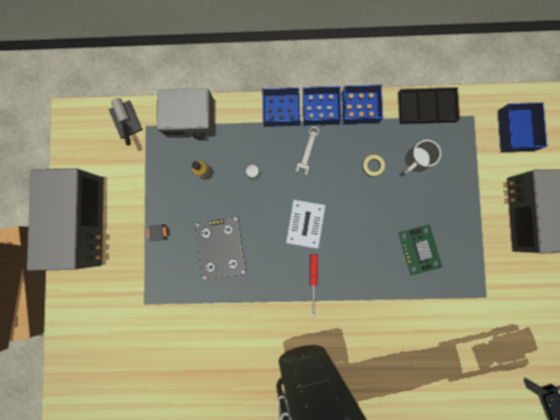

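View pics/side0.png

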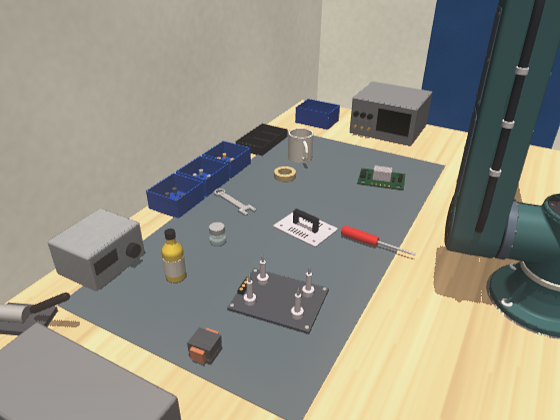

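The top view shows the board at (421,250), the cover at (306,224) and the chassis posts at about (206,234), (228,228), (210,267) and (233,264). The side view confirms the posts stand up and the plates lie flat, handle and sink upward. Next I'll get rough poses.

```bash
cat > h.py <<'E'
import numpy as np,cv2
from bench import *
from scipy.spatial.transform import Rotation as Ro
def ray(s,px,z):
    px=np.atleast_2d(np.asarray(px,float)).reshape(-1,2);E=np.asarray(s['extrinsics']);R,t=E[:3,:3],E[:3,3]
    c=-R.T@t;d=np.c_[(px[:,0]-s['cx'])/s['fx'],(px[:,1]-s['cy'])/s['fy'],np.ones(len(px))]@R
    return c+d*((z-c[2])/d[:,2])[:,None]
def proj(s,P):
    E=np.asarray(s['extrinsics']);p=np.atleast_2d(P)@E[:3,:3].T+E[:3,3]
    return np.c_[p[:,0]/p[:,2]*s['fx']+s['cx'],p[:,1]/p[:,2]*s['fy']+s['cy']]
def rect(P):
    "centre, long-axis yaw in (-90,90], dims(mm) of world points"
    (c,wh,a)=cv2.minAreaRect((P[:,:2]*1000).astype(np.float32))
    if wh[0]<wh[1]: a+=90
    return np.round(c,1),round((a+90)%180-90,2),np.round(sorted(wh),1)
def biggest(m):
    cs,_=cv2.findContours(m.astype(np.uint8),cv2.RETR_EXTERNAL,cv2.CHAIN_APPROX_NONE);return max(cs,key=cv2.contourArea).reshape(-1,2)
def delta(xyz,yaw):
    "tool-axis shift mm and turn deg from present pose to TCP goal xyz (m), tool-y direction at yaw deg mod 180"
    o=get_obs();R=Ro.from_euler('xyz',o['ee_rot']).as_matrix();d=R.T@(np.asarray(xyz)-o['tool_pos'])*1000
    ty=np.degrees(np.arctan2(R[1,1],R[0,1]));w=(yaw-ty+90)%180-90
    print('t',round(o['time'],2),'tcp',np.round(o['tool_pos'],4),'tool-y yaw',round(ty,2),'shift',np.round(d,1),'turn about tool z',round(-w,2),'q6',round(o['joint_positions'][5],2), 'tilt',np.round(R[:2,2],4))
E
python3 - <<'E'
from h import *
s=dict(np.load('pics/top0.npz'));c=s['color'];hsv=cv2.cvtColor(c,cv2.COLOR_RGB2HSV)
def win(m,x0,x1,y0,y1):
    z=np.zeros(m.shape,bool);z[y0:y1,x0:x1]=m[y0:y1,x0:x1];return z
g=(hsv[...,0]>45)&(hsv[...,0]<85)&(hsv[...,1]>90)
print('board',rect(ray(s,biggest(win(g,385,455,215,285)),.006)))
w=(hsv[...,1]<40)&(hsv[...,2]>120)
print('sink',rect(ray(s,biggest(win(w,405,440,232,268)),.036)))
print('cover',rect(ray(s,biggest(win(w,280,330,195,252)),.006)))
P=np.array([ray(s,p,.05)[0] for p in [(206,234),(228,228),(210,267),(233,264)]])
print('posts',P.mean(0),P)
delta([.2,-.3,.2],0)
E
```

```text
board (array([ 452.4, -316.2]), 13.42, array([ 89.9, 124.4]))
sink (array([ 452.5, -316.6]), 12.77, array([32. , 48.9]))
cover (array([535.7,  15.6]), -11.01, array([102.8, 137.2]))
posts [0.4697065  0.26418581 0.05      ] [[0.51088925 0.30184979 0.05      ]
 [0.52653009 0.23849173 0.05      ]
 [0.41718019 0.29100565 0.05      ]
 [0.42422648 0.22539608 0.05      ]]
t 0.1 tcp [ 0.1644 -0.5243  0.2044] tool-y yaw -72.6 shift [ 101.1 -203.4    4.8] turn about tool z -72.6 q6 -0.1 tilt [-0.0004  0.0019]
```

```bash
python3 -c "
from h import *
delta([.4524,-.3164,.2],103.2)"
```

```text
t 0.1 tcp [ 0.1644 -0.5243  0.2044] tool-y yaw -72.6 shift [ 337.  -112.3    4.7] turn about tool z 4.2 q6 -0.1 tilt [-0.0004  0.0019]
```

```bash
python3 -m creep '[[[48,-16,0.7,0],[48,-16,0.7,0],[48,-16,0.7,0],[48,-16,0.7,0],[48,-16,0.7,0],[48,-16,0.7,0],[49,-16.3,0.5,4.2],[0,0,0,0]]]' 1
python3 - <<'E'
from h import *
delta([.4524,-.3164,.2],103.2)
s=snapshot('wrist');np.savez('pics/w1.npz',**s);cv2.imwrite('pics/w1.png',s['color'][:,:,::-1])
E=np.asarray(s['extrinsics']);o=get_obs();R=Ro.from_euler('xyz',o['ee_rot']).as_matrix()
print(s['fx'],R.T@(-E[:3,:3].T@E[:3,3]-o['tool_pos']),(E[:3,:3]@R).round(3))
E
```

```text
time: 1.1
tool_pos: [0.4544, -0.3144, 0.1998]
ee_rot: [-3.14, 0.0, 0.236]
wrist_force: [-0.6, -0.7, 0.0]
width: 0.0941
t 1.1 tcp [ 0.4544 -0.3144  0.1998] tool-y yaw -76.49 shift [-2.5  1.5 -0.2] turn about tool z 0.31 q6 0.63 tilt [-0.0008  0.0016]
371.1002839064768 [ 0.08503659 -0.0004057  -0.1797014 ] [[ 0.001  1.     0.   ]
 [-0.958  0.001 -0.287]
 [-0.287  0.     0.958]]
```

View pics/w1.png

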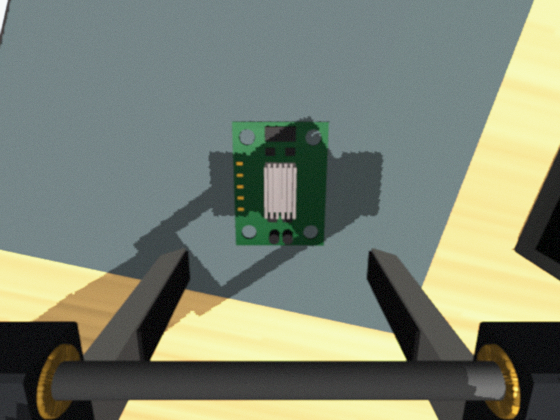

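The wrist view shows the board upright in the frame. Its holes are near (248,137), (313,137), (249,231) and (310,231), and the sink is at about (281,191). I'll measure it.

```bash
cat >> h.py <<'E'
def board(s):
    hsv=cv2.cvtColor(s['color'],cv2.COLOR_RGB2HSV);g=((hsv[...,0]>40)&(hsv[...,0]<85)&(hsv[...,1]>110)).astype(np.uint8)
    g=cv2.morphologyEx(g,cv2.MORPH_OPEN,np.ones((3,3)))
    b=biggest(g);P=ray(s,b,.006);print('board',rect(P))
    cs,hi=cv2.findContours(g,cv2.RETR_CCOMP,cv2.CHAIN_APPROX_NONE);H=[]
    for k,h in zip(cs,hi[0]):
        if h[3]>=0 and 60<cv2.contourArea(k):
            e=cv2.minEnclosingCircle(k);A=cv2.contourArea(k)
            q=ray(s,k.reshape(-1,2),.006)[:,:2]*1000;print('hole',np.round(e[0]),round(e[1],1),round(A),np.round(q.mean(0),1))
    w=(hsv[...,1]<60)&(hsv[...,2]>130)
    m=np.zeros(w.shape,np.uint8);cv2.drawContours(m,[cv2.convexHull(b)],-1,1,-1)
    w=cv2.morphologyEx((w&(m>0)).astype(np.uint8),cv2.MORPH_CLOSE,np.ones((5,5)))
    k=biggest(w);print('sink',cv2.boundingRect(k),rect(ray(s,k,.036)))
E
python3 -c "
from h import *
board(dict(np.load('pics/w1.npz')))"
```

```text
board (array([ 451.9, -317.2]), 13.47, array([ 94.2, 128.6]))
hole [310. 231.] 8.5 191 [ 410.9 -360.5]
hole [249. 231.] 8.4 186 [ 395.9 -296.6]
hole [280. 191.] 33.3 2113 [ 446.2 -318.6]
hole [290. 151.] 6.4 95 [ 488.9 -318.4]
hole [270. 152.] 6.3 94 [ 484.1 -299.2]
hole [313. 137.] 9.3 247 [ 508.3 -337.6]
hole [247. 136.] 10.1 260 [ 493.4 -273.6]
hole [280. 134.] 17.9 543 [ 503.5 -304.5]
sink (264, 164, 33, 55) (array([ 453.4, -316.8]), 13.01, array([30.1, 53.1]))
```

```bash
python3 -c "
from h import *
delta([.4521,-.3171,.011],103.3)"
```

```text
t 1.15 tcp [ 0.4531 -0.3157  0.1999] tool-y yaw -76.59 shift [ -1.    1.3 188.9] turn about tool z 0.11 q6 0.63 tilt [-0.0016  0.0007]
```

```bash
python3 -m creep '[[[-0.5,1,40,0],[0,0,50,0],[0,0,40,0],[0,0,20,0],[0,0,0,0],[0,0,0,0]]]'; python3 -c "
from h import *
delta([.4521,-.3171,.011],103.3)"
```

```text
time: 1.9
tool_pos: [0.4522, -0.3192, 0.052]
ee_rot: [3.14, -0.001, 0.229]
wrist_force: [0.2, 0.0, -0.0]
width: 0.0939
t 1.9 tcp [ 0.4522 -0.3192  0.052 ] tool-y yaw -76.85 shift [ 0.3 -2.1 41. ] turn about tool z -0.15 q6 0.62 tilt [ 0.0013 -0.0015]
```

```bash
python3 -m creep '[[[0,-1.2,20,0],[0,0,15,0],[0,0,6,0],[0,0,0,0],[0,0,0,0]]]'; python3 -c "
from h import *
for i in range(3): print(get_obs()['tool_pos'])
delta([.4521,-.3171,.011],103.3)"
```

```text
time: 2.52
tool_pos: [0.4524, -0.3172, 0.0105]
ee_rot: [3.14, -0.001, 0.231]
wrist_force: [-0.1, 0.0, 1.0]
width: 0.094
[ 0.45243173 -0.31720246  0.0105473 ]
[ 0.45243173 -0.31720246  0.0105473 ]
[ 0.45243173 -0.31720246  0.0105473 ]
t 2.52 tcp [ 0.4524 -0.3172  0.0105] tool-y yaw -76.79 shift [-0.3 -0.2 -0.5] turn about tool z -0.09 q6 0.63 tilt [ 0.001 -0.001]
```

```bash
python3 -m creep '[[[0,0,0,0],[0,0,0,0],[0,0,0,0],[0,0,0,0],[0,0,0,0],[0,0,0,0]]]' 0;  python3 -m creep '[[[0,0,-10,0],[0,0,-30,0],[0,0,-50,0],[0,0,-60,0],[0,0,-35,0],[0,0,0,0],[0,0,0,0]]]'; python3 -c "
from h import *
delta([.470,.264,.2],97)"
```

```text
time: 3.28
tool_pos: [0.452, -0.3168, 0.0098]
ee_rot: [3.142, 0.0, 0.23]
wrist_force: [-0.1, 0.0, -0.7]
width: 0.0376
time: 4.15
tool_pos: [0.4511, -0.3161, 0.1925]
ee_rot: [-3.139, 0.002, 0.231]
wrist_force: [0.3, -0.1, -2.7]
width: 0.0297
t 4.15 tcp [ 0.4511 -0.3161  0.1925] tool-y yaw -76.79 shift [ 150.9 -560.4   -6.2] turn about tool z 6.21 q6 0.63 tilt [-0.0028  0.0023]
```

```bash
python3 -m creep '[[[8,-28,0,0],[15,-56,0,0],[15,-56,-0.5,0],[15,-56,-0.5,0],[15,-56,-1,0],[15,-56,-1,0],[15,-56,-1,0],[15,-56,-1,0]]]';python3 -m creep '[[[15,-56,-1,0],[15,-56,0,0],[8,-28,0,6.2],[0,0,0,0],[0,0,0,0]]]'
python3 - <<'E'
from h import *
delta([.470,.264,.2],97)
s=snapshot('wrist');np.savez('pics/w2.npz',**s);cv2.imwrite('pics/w2.png',s['color'][:,:,::-1])
E
```

```text
time: 5.15
tool_pos: [0.4643, 0.1195, 0.1964]
ee_rot: [-3.141, 0.006, 0.23]
wrist_force: [0.6, -0.8, -1.7]
width: 0.0298
time: 5.78
tool_pos: [0.4702, 0.2618, 0.1985]
ee_rot: [3.14, 0.004, 0.123]
wrist_force: [-0.4, -0.4, -2.8]
width: 0.0297
t 5.78 tcp [0.4702 0.2618 0.1985] tool-y yaw -82.96 shift [ 0.1 -2.2 -1.5] turn about tool z 0.04 q6 1.85 tilt [-0.0037 -0.0025]
```

View pics/w2.png

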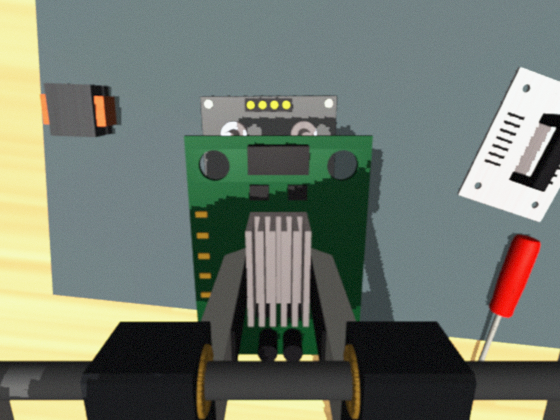

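The held board hides all but the front edge of the chassis; its front holes are at (214,165) and (343,164). I'll back off 90 mm along tool −x so the posts show above it.

```bash
python3 -m creep '[[[-40,-1,0,0],[-50,-1,0,0],[0,0,0,0],[0,0,0,0],[0,0,0,0]]]'
python3 - <<'E'
from h import *
delta([.470,.264,.2],97)
s=snapshot('wrist');o=get_obs();np.savez('pics/w3.npz',tp=o['tool_pos'],er=o['ee_rot'],**s);cv2.imwrite('pics/w3.png',cv2.resize(s['color'][:200,130:410,::-1],None,fx=2.8,fy=2.8))
E
```

```text
time: 6.45
tool_pos: [0.3825, 0.2535, 0.2008]
ee_rot: [3.141, -0.001, 0.121]
wrist_force: [0.9, 0.2, -3.0]
width: 0.0297
t 6.45 tcp [0.3825 0.2535 0.2008] tool-y yaw -83.07 shift [88.1  0.2  0.9] turn about tool z -0.07 q6 1.91 tilt [ 0.0006 -0.0001]
```

View pics/w3.png

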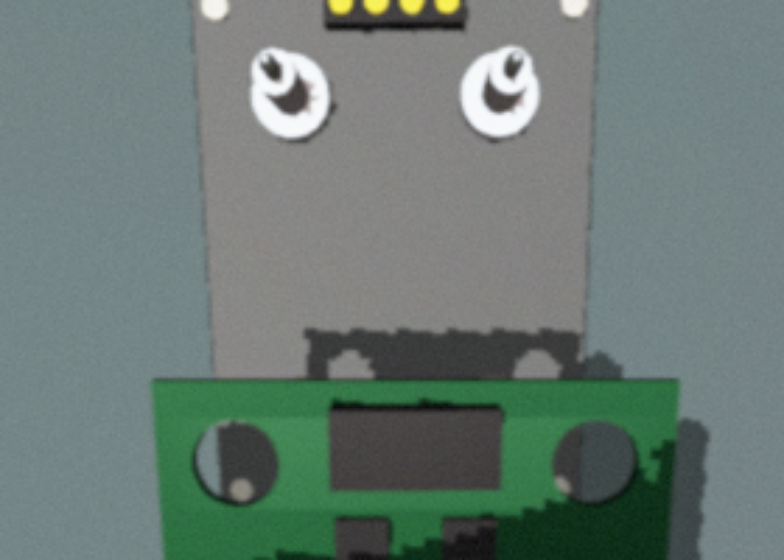

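The crop shows both +x posts clearly, with pin tips at crop (268,68) and (514,65). The −x posts are still hidden, so I'll back off another 75 mm to see them too.

```bash
python3 -m creep '[[[-30,0,0,0],[-45,0,0,0],[0,0,0,0],[0,0,0,0],[0,0,0,0]]]'
cat >> h.py <<'E'
from scipy.optimize import least_squares
def circ(P,r):
    c0=P.mean(0);return least_squares(lambda c:np.hypot(*(P-c).T)-r,c0,loss='soft_l1',f_scale=.3).x
def posts(s,ymax,x0=180,x1=360,V=200):
    hsv=cv2.cvtColor(s['color'],cv2.COLOR_RGB2HSV);m=((hsv[...,1]<45)&(hsv[...,2]>V)).astype(np.uint8);m[ymax:]=0;m[:,:x0]=0;m[:,x1:]=0
    m=cv2.morphologyEx(m,cv2.MORPH_CLOSE,np.ones((5,5)))
    cs,_=cv2.findContours(m,cv2.RETR_EXTERNAL,cv2.CHAIN_APPROX_NONE);out=[]
    for k in cs:
        if cv2.contourArea(k)<300: continue
        k=k.reshape(-1,2)+0.; y,b=k[:,1],cv2.boundingRect(k.astype(np.int32))
        lo=k[y>b[1]+.5*b[3]]; up=k[y<b[1]+.22*b[3]]
        f=circ(ray(s,lo,.022)[:,:2]*1000,12);t=circ(ray(s,up,.062)[:,:2]*1000,6)
        print('post',b,'foot',f.round(1),'shank',t.round(1));out.append((f,t))
    return out
E
python3 - <<'E'
from h import *
delta([.470,.264,.2],97)
s=snapshot('wrist');o=get_obs();np.savez('pics/w4.npz',tp=o['tool_pos'],er=o['ee_rot'],**s);cv2.imwrite('pics/w4.png',cv2.resize(s['color'][:200,130:410,::-1],None,fx=2.8,fy=2.8))
posts(dict(np.load('pics/w3.npz')),75); posts(s,125)
E
```

```text
time: 7.12
tool_pos: [0.308, 0.2449, 0.2007]
ee_rot: [3.141, -0.0, 0.122]
wrist_force: [-1.0, -0.1, -2.6]
width: 0.0295
t 7.12 tcp [0.308  0.2449 0.2007] tool-y yaw -83.04 shift [163.1   0.6   0.7] turn about tool z -0.04 q6 1.98 tilt [ 0.0001 -0.0003]
post (295, 17, 27, 32) foot [523.9 243. ] shank [523.3 244.1]
post (220, 17, 27, 32) foot [515.5 308.7] shank [515.6 307. ]
post (222, 50, 27, 29) foot [416.1 296.1] shank [418.3 291.8]
post (296, 49, 27, 29) foot [424.7 230.2] shank [425.7 233.5]
```

View pics/w4.png

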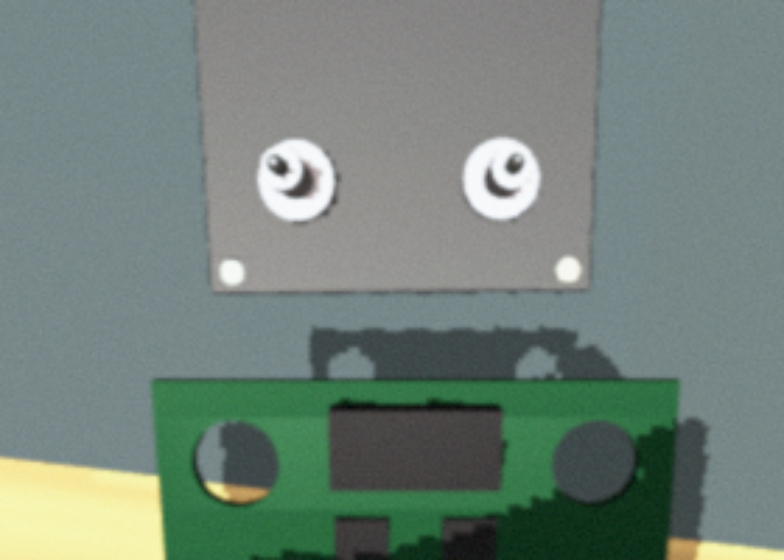

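Run:
```python
from h import *
for n in ('w2','w3','w4'):
    s=dict(np.load(f'pics/{n}.npz'))
    tp=s.get('tp',np.array([.4702,.2618,.1985]));R=Ro.from_euler('xyz',s.get('er',[3.14,.004,.123])).as_matrix()
    hsv=cv2.cvtColor(s['color'],cv2.COLOR_RGB2HSV);g=((hsv[...,0]>40)&(hsv[...,0]<85)&(hsv[...,1]>110)).astype(np.uint8)
    cs,hi=cv2.findContours(g,cv2.RETR_CCOMP,cv2.CHAIN_APPROX_NONE)
    for k,h in zip(cs,hi[0]):
        (e,r)=cv2.minEnclosingCircle(k)
        if h[3]>=0 and 11<r<18 and cv2.contourArea(k)>300 and 140<e[1]<185:
            for dz in (-.005,):
                q=ray(s,k.reshape(-1,2),tp[2]+dz);l=(q-tp)@R*1000
                c=circ(l[:,:2],8);print(n,np.round(e),round(r,1),'tool frame',c.round(2),'rms',np.std(np.hypot(*(l[:,:2]-c).T)).round(2),np.hypot(*(l[:,:2]-c).T).mean().round(2))
    b=biggest(g);k=b[b[:,1]<b[:,1].min()+6];l=(ray(s,k,tp[2]-.005)-tp)@R*1000
    print('front edge slope deg',np.degrees(np.polyfit(l[:,1],l[:,0],1)[0]).round(2),'x',l[:,0].mean().round(1),'y ends',l[:,1].min().round(1),l[:,1].max().round(1))
```

```text
w2 [342. 164.] 16.5 tool frame [51.7 32.6] rms 0.16 7.84
w2 [215. 164.] 16.8 tool frame [ 51.87 -31.24] rms 0.2 7.9
front edge slope deg 0.0 x 65.9 y ends -44.9 46.5
w3 [341. 164.] 16.9 tool frame [51.71 32.75] rms 0.19 7.89
w3 [214. 164.] 16.8 tool frame [ 51.85 -31.18] rms 0.19 7.96
front edge slope deg -0.05 x 65.9 y ends -44.9 46.7
w4 [342. 164.] 16.5 tool frame [51.79 32.69] rms 0.17 7.84
w4 [214. 164.] 17.1 tool frame [ 51.75 -31.33] rms 0.21 8.03
front edge slope deg -0.04 x 66.0 y ends -45.0 46.5
```

Run:
```python
from h import *
s=dict(np.load('pics/w4.npz'));tp=s['tp'];R=Ro.from_euler('xyz',s['er']).as_matrix();E=s['extrinsics']
def pt(u,v):
    d=np.median(s['depth'][v-2:v+3,u-2:u+3]);c=np.array([(u-s['cx'])/s['fx']*d,(v-s['cy'])/s['fy']*d,d]);w=E[:3,:3].T@(c-E[:3,3]);return np.round((w-tp)@R*1000,1)
for p in [(279,141),(193,160),(365,160),(279,190),(195,200),(262,225)]: print(p,pt(*p))
hsv=cv2.cvtColor(s['color'],cv2.COLOR_RGB2HSV);g=((hsv[...,0]>40)&(hsv[...,0]<85)&(hsv[...,1]>110)).astype(np.uint8)
cs,hi=cv2.findContours(g,cv2.RETR_CCOMP,cv2.CHAIN_APPROX_NONE)
for dz in (-.009,-.011,-.0125):
  for k,h in zip(cs,hi[0]):
    (e,r)=cv2.minEnclosingCircle(k)
    if h[3]>=0 and 11<r<18 and 140<e[1]<185: print(dz,circ(((ray(s,k.reshape(-1,2),tp[2]+dz)-tp)@R*1000)[:,:2],8).round(2))
```

```text
(279, 141) [63.1  1.3  9.3]
(193, 160) [ 53.6 -42.7   9.3]
(365, 160) [53.5 45.3  9.4]
(279, 190) [37.7  1.3  9.4]
(195, 200) [ 32.2 -43.2   9.8]
(262, 225) [ 25.7  -6.9 -12. ]
-0.009 [51.1  33.39]
-0.009 [ 51.07 -32.01]
-0.011 [50.76 33.74]
-0.011 [ 50.73 -32.36]
-0.0125 [50.5 34. ]
-0.0125 [ 50.47 -32.61]
```

```bash
python3 -m creep '[[[40,0,0,0],[55,0,0,0],[50,0,0,0],[18.1,0.6,0,0],[0,0,30,-0.2],[0,0,40,0],[0,0,0,0],[0,0,0,0]]]';  python3 -c "
from h import *
delta([.4691,.2701,.036],97.3)"
```

```text
time: 8.18
tool_pos: [0.47, 0.2643, 0.1319]
ee_rot: [-3.141, -0.001, 0.125]
wrist_force: [-0.4, 0.7, -1.7]
width: 0.0299
t 8.18 tcp [0.47   0.2643 0.1319] tool-y yaw -82.81 shift [-0.3 -5.9 95.9] turn about tool z -0.11 q6 1.85 tilt [0.0014 0.0005]
```

```bash
python3 -m creep '[[[-0.3,-5.9,15,-0.1],[0,0,0,0],[0,0,0,0],[0,0,0,0]]]';  python3 - <<'E'
from h import *
delta([.4691,.2701,.036],97.3)
s=snapshot('side');cv2.imwrite('pics/s5.png',cv2.resize(s['color'][200:350,180:390,::-1],None,fx=3.5,fy=3.5))
E
```

```text
time: 8.68
tool_pos: [0.4682, 0.27, 0.1163]
ee_rot: [-3.141, -0.001, 0.128]
wrist_force: [-0.8, -0.4, -2.6]
width: 0.0298
t 8.68 tcp [0.4682 0.27   0.1163] tool-y yaw -82.69 shift [ 0.8  0.  80.3] turn about tool z 0.01 q6 1.86 tilt [0.001  0.0003]
```

View pics/s5.png

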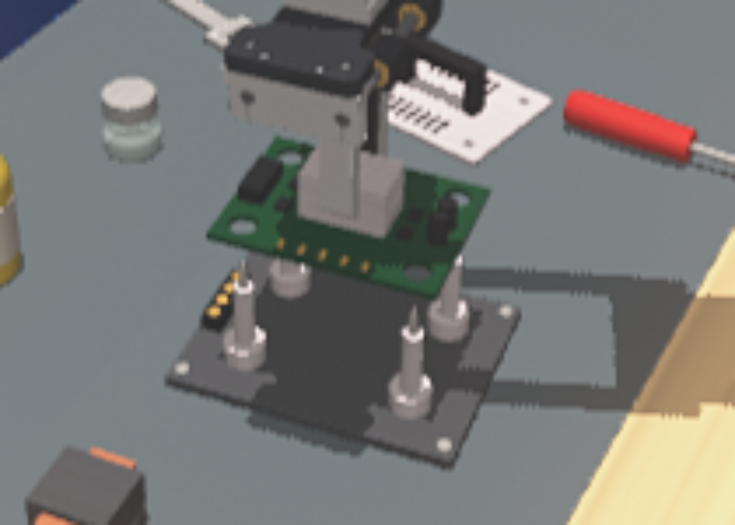

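The side crop shows the board level above the posts with its holes over the pins. I'll lower it in stages and watch the force.

```bash
python3 -m creep '[[[0.6,0,12,0],[0,0,12,0],[0,0,10,0],[0,0,8,0],[0,0,6,0],[0,0,4,0],[0,0,0,0]]]';  python3 -c "
from h import *
delta([.4691,.2701,.036],97.3)"
```

```text
time: 9.6
tool_pos: [0.4685, 0.2699, 0.0635]
ee_rot: [3.141, 0.0, 0.128]
wrist_force: [-0.3, 0.6, -2.6]
width: 0.0298
t 9.6 tcp [0.4685 0.2699 0.0635] tool-y yaw -82.69 shift [ 0.7 -0.1 27.5] turn about tool z 0.01 q6 1.86 tilt [-0.0003 -0.0002]
```

No contact, and the board is past the shank tops.

```bash
python3 -m creep '[[[0.3,0,8,0],[0,0,8,0],[0,0,5,0],[0,0,2,0],[0,0,1,0],[0,0,0,0],[0,0,0,0]]]';  python3 -c "
from h import *
delta([.4691,.2701,.036],97.3)"
```

```text
time: 10.48
tool_pos: [0.469, 0.2701, 0.04]
ee_rot: [-3.142, -0.001, 0.128]
wrist_force: [0.0, 0.2, -2.2]
width: 0.0298
t 10.47 tcp [0.469  0.2701 0.04  ] tool-y yaw -82.69 shift [ 0.1 -0.   4. ] turn about tool z 0.01 q6 1.86 tilt [0.0005 0.0001]
```

```bash
python3 -m creep '[[[0,0,1,0],[0,0,1,0],[0,0,1,0],[0,0,0.5,0],[0,0,0,0],[0,0,0,0]]]'; python3 -m creep '[[[0,0,1,0],[0,0,0.5,0],[0,0,0,0],[0,0,0,0]]]'
```

```text
time: 11.22
tool_pos: [0.4688, 0.27, 0.0363]
ee_rot: [3.141, 0.0, 0.128]
wrist_force: [0.0, -0.8, -2.6]
width: 0.0297
time: 11.72
tool_pos: [0.4689, 0.27, 0.0361]
ee_rot: [-3.142, -0.0, 0.127]
wrist_force: [-2.4, -2.5, 5.0]
width: 0.0298
```

```bash
python3 -m creep '[[[0,0,0,0],[0,0,0,0],[0,0,0,0],[0,0,0,0],[0,0,0,0]]]' 0.8; python3 -m creep '[[[0,0,-15,0],[0,0,-40,0],[0,0,-60,0],[0,0,-50,0],[0,0,0,0],[0,0,0,0]]]'
python3 - <<'E'
from h import *
s=snapshot('side');cv2.imwrite('pics/s6.png',cv2.resize(s['color'][200:350,180:390,::-1],None,fx=3.5,fy=3.5))
delta([.5357,.0156,.2],79)
E
```

```text
time: 12.35
tool_pos: [0.4688, 0.27, 0.0346]
ee_rot: [3.141, 0.0, 0.127]
wrist_force: [-0.9, 0.4, 0.5]
width: 0.0742
time: 13.1
tool_pos: [0.4687, 0.2699, 0.2]
ee_rot: [3.142, -0.0, 0.127]
wrist_force: [-0.1, -0.7, -1.1]
width: 0.0753
t 13.15 tcp [0.4682 0.2697 0.1986] tool-y yaw -82.69 shift [ 34.7 260.6  -1.3] turn about tool z 18.31 q6 1.86 tilt [-0.002 -0.001]
```

View pics/s6.png

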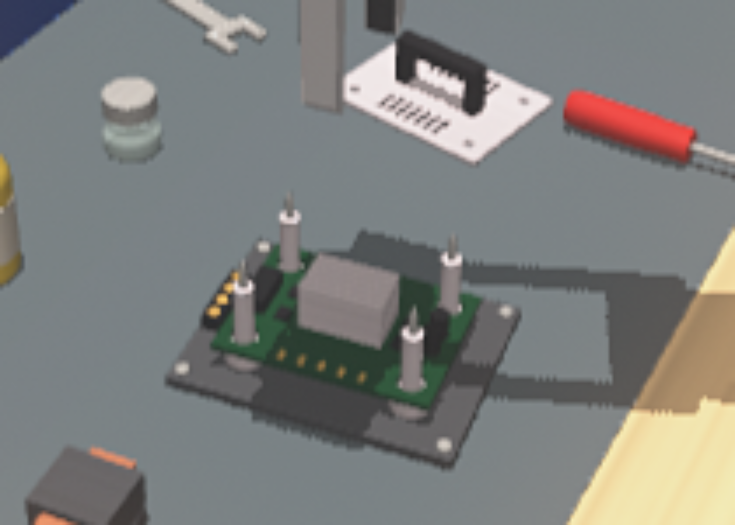

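The board lies flat on the feet, with the shanks through all four holes. I'll take a wrist shot of the unobstructed posts here, then go to the cover.

```bash
python3 - <<'E'
from h import *
s=snapshot('wrist');o=get_obs();np.savez('pics/w7.npz',tp=o['tool_pos'],er=o['ee_rot'],**s);cv2.imwrite('pics/w7.png',s['color'][90:320,170:390,::-1].repeat(2,0).repeat(2,1))
E
python3 -m creep '[[[5,34,0,0],[5,45,0,0],[6,45,0,0],[6,45,0,0],[6,45,0,0],[6,35,0,0],[0,11,0,10],[0,0,0,8.3]]]' 1
python3 -m creep '[[[0,0,0,0],[0,0,0,0],[0,0,0,0]]]'
python3 - <<'E'
from h import *
delta([.5357,.0156,.2],79)
s=snapshot('wrist');o=get_obs();np.savez('pics/w8.npz',tp=o['tool_pos'],er=o['ee_rot'],**s);cv2.imwrite('pics/w8.png',s['color'][:,:,::-1])
a=cv2.imread('pics/w7.png');b=s['color'][50:280,170:390,::-1].repeat(2,0).repeat(2,1)[:a.shape[0]];cv2.imwrite('pics/w78.png',cv2.resize(np.hstack([a,b]),(800,418)))
E
```

```text
time: 14.2
tool_pos: [0.5347, 0.0152, 0.1973]
ee_rot: [3.141, 0.004, -0.199]
wrist_force: [-0.3, 0.2, -0.3]
width: 0.0939
time: 14.58
tool_pos: [0.5354, 0.0167, 0.1994]
ee_rot: [3.141, 0.001, -0.19]
wrist_force: [0.3, -0.5, 1.0]
width: 0.0938
t 14.57 tcp [0.5354 0.0167 0.1994] tool-y yaw -100.9 shift [ 0.5  1.  -0.6] turn about tool z 0.1 q6 1.69 tilt [-0.0007 -0.0001]
```

View pics/w78.png

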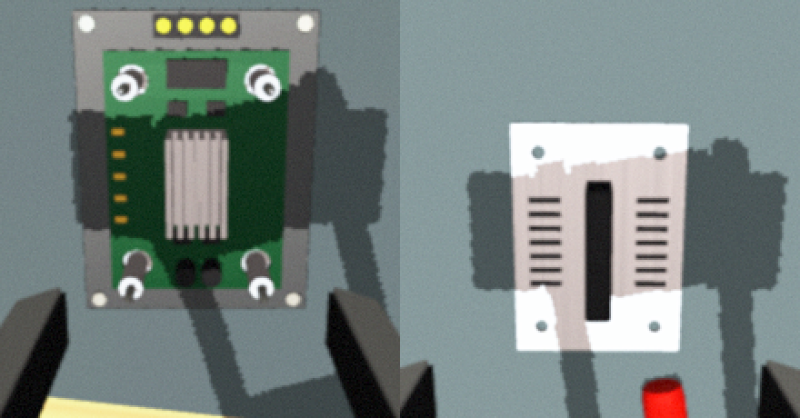

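Left panel: the seated board, with the shank-top rings bright at its four corners. Right panel: the cover with its four holes clearly visible and the black handle in the middle.

```bash
cat > m.py <<'E'
from h import *
def fit4(P,c):
    "rigid fit of the +-50,+-33 pattern, order (+x,+y),(+x,-y),(-x,+y),(-x,-y) in world mm"
    Q=np.array([[50,33],[50,-33],[-50,33],[-50,-33]]);P=np.array(P)
    H=(Q).T@(P-P.mean(0));a=np.arctan2(H[0,1]-H[1,0],H[0,0]+H[1,1]);R=np.array([[np.cos(a),-np.sin(a)],[np.sin(a),np.cos(a)]])
    print(c,'centre',P.mean(0).round(2),'yaw',np.degrees(a).round(2),'resid',(P-P.mean(0)-Q@R.T).round(1).tolist())
def holes(s,px,z):
    gr=cv2.cvtColor(s['color'],cv2.COLOR_RGB2GRAY).astype(float);out=[]
    for u,v in px:
        u,v=int(round(u)),int(round(v));w=gr[v-8:v+9,u-8:u+9];bg=np.percentile(w,70)
        k=np.clip(bg-25-w,0,None);yy,xx=np.mgrid[v-8:v+9,u-8:u+9];p=[(k*xx).sum()/k.sum(),(k*yy).sum()/k.sum()];out.append(ray(s,p,z)[0,:2]*1000);print(np.round(p,1),end=' ')
    return out
def rings(s,px,z,r=6,V=215):
    hsv=cv2.cvtColor(s['color'],cv2.COLOR_RGB2HSV);out=[]
    for u,v in px:
        m=np.zeros(hsv.shape[:2],np.uint8);cv2.circle(m,(int(u),int(v)),11,1,-1)
        m&=((hsv[...,2]>V)&(hsv[...,1]<40)).astype(np.uint8);k=biggest(m)
        c,R=cv2.minEnclosingCircle(k);out.append(ray(s,c,z)[0,:2]*1000);print(np.round(c,1),round(R,1),end=' ')
    return out
E
python3 - <<'E'
from m import *
s=dict(np.load('pics/w8.npz'));fit4(holes(s,[(246,133.6),(312.5,134),(248,229),(309.7,229)],.006),'cover')
s=dict(np.load('pics/w7.npz'));fit4(rings(s,[(238.8,137.9),(316.9,137.9),(241.5,248.4),(314,248.4)],.062),'shanks')
E
```

```text
[246.1 134.6] [312.5 136. ] [248.8 228.9] [309.5 229.5] cover centre [534.41  14.59] yaw -11.26 resid [[-0.2, 0.1], [-1.1, 0.6], [0.7, -1.0], [0.6, 0.3]]
[239.6 138.2] 8.6 [314.5 137. ] 8.7 [241.2 248.5] 6.3 [313.1 248. ] 6.2 shanks centre [469.7  269.77] yaw 7.47 resid [[0.0, -1.7], [0.4, 1.4], [-0.3, 0.1], [-0.1, 0.1]]
```

```bash
python3 -m creep '[[[-0.5,2.2,40,0.3],[0,0,50,0],[0,0,40,0],[0,0,20,0],[0,0,0,0],[0,0,0,0]]]' 0.5; python3 -c "
from h import *
delta([.5344,.0146,.019],78.7)"
```

```text
time: 15.38
tool_pos: [0.5357, 0.0144, 0.0511]
ee_rot: [-3.141, -0.002, -0.197]
wrist_force: [-0.8, 0.4, 0.2]
width: 0.0473
t 15.38 tcp [0.5357 0.0144 0.0511] tool-y yaw -101.27 shift [-1.4  0.  32.1] turn about tool z 0.03 q6 1.69 tilt [ 0.0022 -0.0003]
```

```bash
python3 -m creep '[[[-1,0,18,0],[0,0,11,0],[0,0,3,0],[0,0,0,0],[0,0,0,0]]]'; python3 -m creep '[[[0,0,0,0],[0,0,0,0],[0,0,0,0],[0,0,0,0],[0,0,0,0],[0,0,0,0],[0,0,0,0]]]' 0
```

```text
time: 16.0
tool_pos: [0.5341, 0.0145, 0.0182]
ee_rot: [-3.142, -0.001, -0.197]
wrist_force: [-0.8, 0.4, -0.1]
width: 0.0471
time: 16.88
tool_pos: [0.5339, 0.0148, 0.0179]
ee_rot: [-3.141, -0.0, -0.197]
wrist_force: [-0.6, 2.4, 0.5]
width: 0.0136
```

```bash
python3 -m creep '[[[0,0,-10,0],[0,0,-30,0],[0,0,-50,0],[0,0,-60,0],[0,0,-31,0],[0,0,0,0],[0,0,0,0]]]'; python3 -c "
from h import *
delta([.470,.270,.2],97.4)"
```

```text
time: 17.75
tool_pos: [0.5326, 0.0145, 0.1965]
ee_rot: [3.141, 0.004, -0.197]
wrist_force: [0.2, 0.3, -2.6]
width: 0.0133
t 17.75 tcp [0.5326 0.0145 0.1965] tool-y yaw -101.3 shift [-111.5 -238.3   -3.3] turn about tool z -18.7 q6 1.69 tilt [-0.0039 -0.0001]
```

```bash
python3 -m creep '[[[-13,-28,-0.5,0],[-22,-48,-0.5,0],[-22,-48,-0.5,0],[-22,-48,-0.5,0],[-22,-44,-0.5,0],[-10.5,-22.3,-0.5,-6],[0,0,0,-9],[0,0,0,-3.7]]]';python3 -m creep '[[[0,0,0,0],[0,0,0,0],[0,0,0,0]]]'
python3 - <<'E'
from m import *
delta([.470,.270,.2],97.4)
s=snapshot('wrist');o=get_obs();np.savez('pics/w9.npz',tp=o['tool_pos'],er=o['ee_rot'],**s);cv2.imwrite('pics/w9.png',cv2.resize(s['color'][60:330,100:460,::-1],None,fx=2.2,fy=2.2))
E
```

```text
time: 18.75
tool_pos: [0.4694, 0.2699, 0.198]
ee_rot: [3.139, 0.006, 0.133]
wrist_force: [0.7, 0.1, -2.8]
width: 0.0137
time: 19.12
tool_pos: [0.4709, 0.2698, 0.201]
ee_rot: [3.141, 0.001, 0.128]
wrist_force: [0.4, -0.4, -3.2]
width: 0.0139
t 19.12 tcp [0.4709 0.2698 0.201 ] tool-y yaw -82.64 shift [-0.8 -0.3  1. ] turn about tool z -0.04 q6 1.86 tilt [-0.0011 -0.0006]
```

View pics/w9.png

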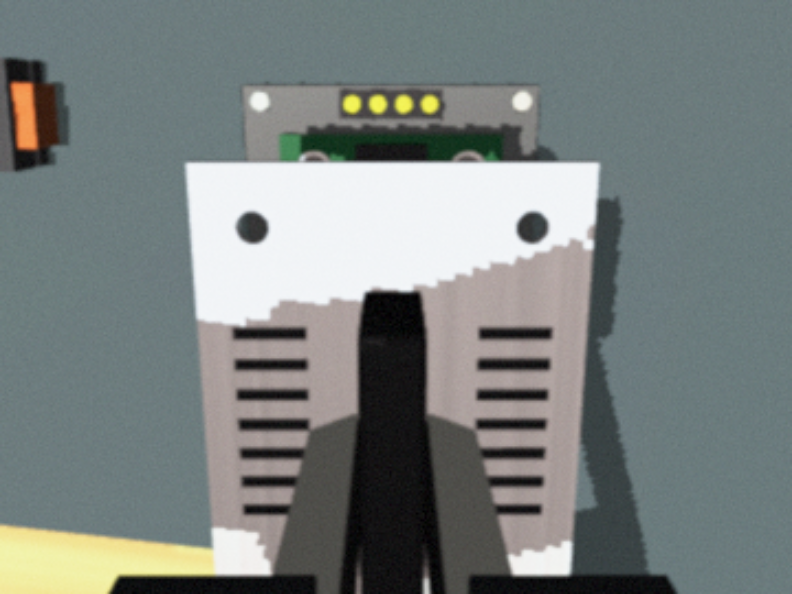

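The held cover's front holes are at about (214.5,163) and (342,163) in the full frame. I'll compute its offset in the tool frame.

Run:
```python
from m import *
s=dict(np.load('pics/w9.npz'));tp=s['tp'];R=Ro.from_euler('xyz',s['er']).as_matrix();E=s['extrinsics']
gr=cv2.cvtColor(s['color'],cv2.COLOR_RGB2GRAY)
K=[]
for u,v in [(214.5,163.2),(341.8,163.2)]:
    m=np.zeros(gr.shape,np.uint8);cv2.circle(m,(int(u),int(v)),13,1,-1);K.append(biggest((gr<150)&(m>0)))
for dz in (-.010,-.012,-.014):
    print(dz,[circ(((ray(s,k,tp[2]+dz)-tp)@R*1000)[:,:2],4).round(2).tolist() for k in K])
for u,v in [(279,150),(193,145),(365,145),(200,240)]:
    d=np.median(s['depth'][v-2:v+3,u-2:u+3]);c=np.array([(u-s['cx'])/s['fx']*d,(v-s['cy'])/s['fy']*d,d]);print(((E[:3,:3].T@(c-E[:3,3])-tp)@R*1000).round(1))
m=gr[:,:]>150; e=[]
for u in list(range(190,225))+list(range(335,368)):
    col=gr[120:150,u].astype(int);e.append((u,120+np.argmax(np.diff(col))+.5))
l=(ray(s,e,tp[2]-.012)-tp)@R*1000;print('edge slope',np.degrees(np.polyfit(l[:,1],l[:,0],1)[0]).round(2),l[:,0].mean().round(1))
```

```text
-0.01 [[51.8, -31.88], [51.66, 33.48]]
-0.012 [[51.44, -32.23], [51.33, 33.82]]
-0.014 [[51.09, -32.57], [51.0, 34.16]]
[58.1  1.3 11.7]
[ 60.8 -42.5  11.5]
[60.6 45.3 11.8]
[  8.8 -42.2  11.7]
edge slope -0.07 66.4
```

```bash
python3 -m creep '[[[-2.5,-0.7,40,0],[0,0,35,0],[0,0,17,0],[0,0,6,0],[0,0,0,0],[0,0,0,0]]]'
python3 - <<'E'
from m import *
delta([.4684,.2702,.1],97.35)
s=snapshot('wrist');o=get_obs();np.savez('pics/w10.npz',tp=o['tool_pos'],er=o['ee_rot'],**s)
c=s['color'];cv2.imwrite('pics/w10.png',np.hstack([cv2.resize(c[138:188,190:240,::-1],None,fx=8,fy=8,interpolation=2),cv2.resize(c[138:188,316:366,::-1],None,fx=8,fy=8,interpolation=2)]))
E
```

```text
time: 19.92
tool_pos: [0.4696, 0.2709, 0.1055]
ee_rot: [-3.141, -0.003, 0.129]
wrist_force: [-0.1, 0.6, -2.7]
width: 0.0142
t 19.93 tcp [0.4696 0.2709 0.1055] tool-y yaw -82.6 shift [-1.3  0.6  5.5] turn about tool z 0.05 q6 1.86 tilt [0.003  0.0012]
```

View pics/w10.png

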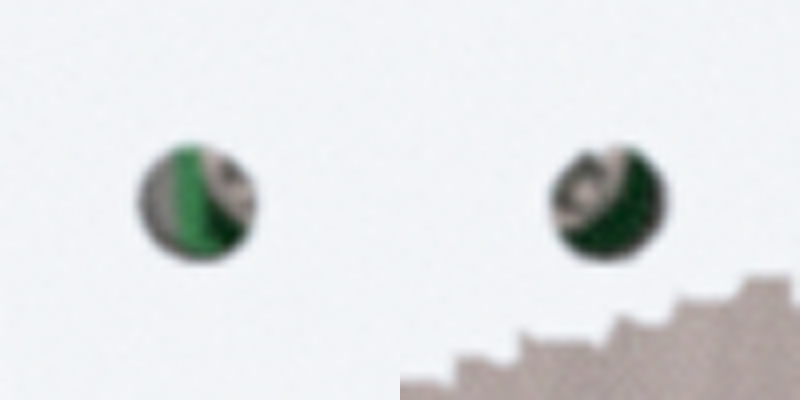

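Run:
```python
from m import *
delta([.4684,.2702,.1],97.35)
s=dict(np.load('pics/w10.npz'))
for P in [(.5153,.3087),(.5237,.2433)]:
    for z in (.062,.070,.080):
        u,v=proj(s,[*P,z])[0];x0=190 if u<280 else 316-50;print(z,round(u,1),round(v,1),'crop',round((u-x0)*8),round((v-138)*8))
tp=s['tp'];R=Ro.from_euler('xyz',s['er']).as_matrix();gr=cv2.cvtColor(s['color'],cv2.COLOR_RGB2GRAY)
for u,v in [(214.5,163),(341.8,163)]:
    m=np.zeros(gr.shape,np.uint8);cv2.circle(m,(int(u),int(v)),13,1,-1);k=biggest((gr<205)&(m>0));print('hole px',k.mean(0))
    print(circ(((ray(s,k,tp[2]-.012)-tp)@R*1000)[:,:2],4).round(2))
```

```text
t 19.98 tcp [0.4695 0.2709 0.1054] tool-y yaw -82.6 shift [-1.2  0.5  5.4] turn about tool z 0.05 q6 1.86 tilt [0.0028 0.0011]
0.062 224.3 156.5 crop 275 148
0.07 222.4 158.5 crop 259 164
0.08 219.8 161.3 crop 239 186
0.062 333.8 156.6 crop 542 148
0.07 335.7 158.6 crop 558 165
0.08 338.4 161.3 crop 579 187
hole px [214.2195122  163.19512195]
[ 51.42 -32.49]
hole px [341.70731707 163.19512195]
[51.39 33.87]
```

Pins seen through the front holes sit within about 0.5 mm of where my post estimate puts them. I'll correct the remaining 1 mm and settle.

```bash
python3 -m creep '[[[-1.2,0.5,0,0],[0,0,3,0],[0,0,0,0],[0,0,0,0]]]'; python3 -c "
from h import *
delta([.4684,.2702,.079],97.35)"
```

```text
time: 20.48
tool_pos: [0.4673, 0.2698, 0.1006]
ee_rot: [3.141, 0.0, 0.129]
wrist_force: [-0.7, -0.3, -2.7]
width: 0.0138
t 20.48 tcp [0.4673 0.2698 0.1006] tool-y yaw -82.59 shift [ 1.2 -0.3 21.6] turn about tool z 0.06 q6 1.86 tilt [-0.0002 -0.0002]
```

```bash
python3 -m creep '[[[0.9,-0.2,0,0],[0,0,0,0],[0,0,0,0],[0,0,0,0]]]'; python3 -c "
from h import *
delta([.4684,.2702,.079],97.35)"
```

```text
time: 20.98
tool_pos: [0.4682, 0.2701, 0.1008]
ee_rot: [3.142, -0.0, 0.129]
wrist_force: [0.7, -0.6, -2.5]
width: 0.0138
t 20.98 tcp [0.4682 0.2701 0.1008] tool-y yaw -82.59 shift [ 0.2 -0.1 21.8] turn about tool z 0.06 q6 1.86 tilt [ 0.     -0.0001]
```

```bash
python3 -m creep '[[[0.2,0,2,0],[0,0,2,0],[0,0,2,0],[0,0,2,0],[0,0,2,0],[0,0,2,0],[0,0,0,0]]]'; python3 -c "
from h import *
delta([.4684,.2702,.079],97.35)"
```

```text
time: 21.85
tool_pos: [0.4683, 0.27, 0.0885]
ee_rot: [3.141, 0.001, 0.129]
wrist_force: [-0.1, -0.1, -3.0]
width: 0.0135
t 21.85 tcp [0.4683 0.27   0.0885] tool-y yaw -82.59 shift [ 0.2 -0.1  9.5] turn about tool z 0.06 q6 1.86 tilt [-0.0005 -0.0003]
```

```bash
python3 -m creep '[[[0,0,2,0],[0,0,2,0],[0,0,2,0],[0,0,1.5,0],[0,0,0,0],[0,0,0,0]]]'; python3 -m creep '[[[0,0,1,0],[0,0,1,0],[0,0,0.5,0],[0,0,0.5,0],[0,0,0,0],[0,0,0,0]]]'
```

```text
time: 22.6
tool_pos: [0.4685, 0.2701, 0.0813]
ee_rot: [3.141, -0.0, 0.129]
wrist_force: [0.8, 0.8, -3.3]
width: 0.0135
time: 23.35
tool_pos: [0.4684, 0.2701, 0.0783]
ee_rot: [3.142, -0.0, 0.129]
wrist_force: [0.1, -0.7, -2.9]
width: 0.0138
```

```bash
python3 -m creep '[[[0,0,0.5,0],[0,0,0.5,0],[0,0,0,0],[0,0,0,0]]]'; python3 -m creep '[[[0,0,0.5,0],[0,0,0.5,0],[0,0,0,0],[0,0,0,0]]]'
```

```text
time: 23.85
tool_pos: [0.4686, 0.2702, 0.0779]
ee_rot: [-3.142, -0.0, 0.129]
wrist_force: [-2.5, -1.3, 1.0]
width: 0.0134
time: 24.35
tool_pos: [0.4686, 0.2702, 0.0778]
ee_rot: [-3.142, -0.001, 0.129]
wrist_force: [-3.6, -2.0, 6.8]
width: 0.0138
```

Contact came at the predicted height (0.0778 m). I'll release and retreat.

```bash
python3 -m creep '[[[0,0,0,0],[0,0,0,0],[0,0,0,0],[0,0,0,0],[0,0,0,0]]]' 0.5; python3 -m creep '[[[0,0,-10,0],[0,0,-30,0],[0,0,-50,0],[0,0,-50,0],[0,0,-20,0],[0,0,0,0],[0,0,0,0]]]'
python3 - <<'E'
from m import *
s=snapshot('side');a=cv2.resize(s['color'][200:350,180:390,::-1],(560,400))
w=snapshot('wrist');b=cv2.resize(w['color'][90:290,200:350,::-1],(240,400)[:2]);cv2.imwrite('pics/f.png',np.hstack([a,b]))
E=w['extrinsics']
for u,v in [(250,140),(305,140),(255,235),(302,235)]:
    d=np.median(w['depth'][v-2:v+3,u-2:u+3]);c=np.array([(u-w['cx'])/w['fx']*d,(v-w['cy'])/w['fy']*d,d]);print((E[:3,:3].T@(c-E[:3,3])*1000).round(1))
E
```

```text
time: 24.98
tool_pos: [0.4685, 0.2701, 0.0761]
ee_rot: [3.141, 0.0, 0.129]
wrist_force: [0.5, 0.6, -0.1]
width: 0.0474
time: 25.85
tool_pos: [0.468, 0.2699, 0.235]
ee_rot: [3.141, 0.002, 0.129]
wrist_force: [-0.6, -0.5, -1.1]
width: 0.0467
[510.3 300.5  66.5]
[516.8 250.   66.4]
[417.7 285.5  66.6]
[423.7 239.   66.8]
```

View pics/f.png

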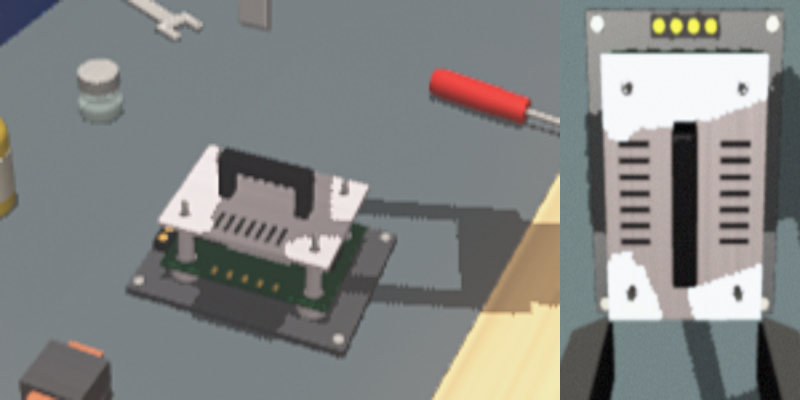

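The cover lies flat: its top reads 66.4–66.8 mm at four points, against 66 expected. All four pins show through its holes, and the board below is still flat on the feet. Handing in.

```bash
python3 -c "
from bench import ticket
print(ticket.close_job())"
```

```text
the job is handed in; nothing more can be done
None
```

The unit is assembled and handed in after about 26 s of the 72 s allowed. I lowered the board onto the post feet first, then the cover onto the upper steps, and let go of both.

- **Board:** it met the feet under about 5 N, and the side view shows it flat with all four shanks through its holes.
- **Cover:** it touched down at the predicted height under about 7 N. Depth readings near its four corners were 66.4–66.8 mm against 66 expected, and all four pins show through the holes.
- **Readings that disagreed:**
  - The board ended up about 5 mm lower in the grip than planned, because the lift began before the jaws had fully closed. I measured this before placing it.
  - Two ways of measuring that drop differed by about 1.5 mm. The actual contact height fell between them.
- **Other things on the bench:** nothing but the two plates was gripped or moved on purpose, and no unexpected contact showed in the forces. I did not measure the other objects again at the end.

I viewed 11 pictures, one over the budget of 10.

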